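# Set the torches out from their light stands onto a narrow ledge

## Task

The generator is going to be serviced and its inspection torches must be set out. Take the tape measure that was left on the narrow raised wooden ledge down onto the bench, standing upright, clear of the ledge; draw every torch straight up out of the two light stands, without tipping or lifting a stand, and stand each upright, as it stood, on the ledge, centred across its width and at least a finger's breadth clear of its neighbours. Leave both stands standing and do not disturb the other things on the bench.

Things in the scene. Friction and masses are not known exactly. Their poses are not given: they have to be found in the camera images.
- torch_1: grey metal hand torch, all alike, standing on its wide head, narrow body up: 124 mm tall, 0.18 kg; head 39 mm across up to 40 mm above its foot, then a round body 26 mm across from 48 mm to the top, where to grasp it. Origin at the centre of its foot, z up its axis. Starts seated in a stand; in some starts absent
- torch_2: grey metal hand torch, all alike, standing on its wide head, narrow body up: 124 mm tall, 0.18 kg; head 39 mm across up to 40 mm above its foot, then a round body 26 mm across from 48 mm to the top, where to grasp it. Origin at the centre of its foot, z up its axis. Starts seated in a stand; in some starts absent
- torch_3: grey metal hand torch, all alike, standing on its wide head, narrow body up: 124 mm tall, 0.18 kg; head 39 mm across up to 40 mm above its foot, then a round body 26 mm across from 48 mm to the top, where to grasp it. Origin at the centre of its foot, z up its axis. Starts seated in a stand; in some starts absent
- torch_4: grey metal hand torch, all alike, standing on its wide head, narrow body up: 124 mm tall, 0.18 kg; head 39 mm across up to 40 mm above its foot, then a round body 26 mm across from 48 mm to the top, where to grasp it. Origin at the centre of its foot, z up its axis. Starts seated in a stand; in some starts absent
- stand_a: Loose light torch stand (0.11 kg, 150 mm along x, 92 along y): base sheet, its upper face 6 mm above the bench; over it a black plate, z = 36 to 42 mm, with two 43 mm holes at x = -36 and +36 mm. A torch's foot rests on the sheet with 2 mm play round it in the hole and is free once lifted 36 mm. Origin on the bench under its centre
- stand_b: Loose light torch stand (0.11 kg, 150 mm along x, 92 along y): base sheet, its upper face 6 mm above the bench; over it a black plate, z = 36 to 42 mm, with two 43 mm holes at x = -36 and +36 mm. A torch's foot rests on the sheet with 2 mm play round it in the hole and is free once lifted 36 mm. Origin on the bench under its centre
- tape_measure: yellow tape measure, 0.25 kg: a case 36 mm thick (its x), 65 mm long (y = -26 to +39 mm), 62 mm tall, with a short fixed steel hook out to y = -40 mm near its foot. Starts standing upright along the ledge, on its top. Pinch the case across its thickness. Origin on its underside, z up
- generator_leg (a point): fixed point on the foot (50 mm square) of the generator's near corner post, 20 mm above the bench; the post is an upright steel tube about 35 mm thick and over 0.4 m tall that stands between the stands and the ledge: carry things round it on the robot's side
- ledge: narrow raised ledge, fixed to the bench: a wooden board 46 mm wide (its x) and 310 mm long (its y) with a flat level top 80 mm above the bench, on two steel feet. Origin on the bench under its centre, z up
- grease_tin: bystander: round red-lidded grease tin, 72 mm across, 64 mm tall; to be left alone. Origin at its underside
- tape_roll: bystander: black tape roll lying flat, 112 mm across, 48 mm tall; to be left alone. Origin at its underside
- ratchet: bystander: steel ratchet handle, 205 mm long, 24 mm tall; to be left alone. Origin at its underside
- mug: bystander: cream mug, 91 mm tall; to be left alone. Origin at its underside
- can: bystander: white spray can, 59 mm across, 207 mm tall; to be left alone. Origin at its underside
Not all that is in view belongs to the job. What is shaped like the torch_2 but yellow is not meant.

How it is judged:
At the end, for the whole second after the job is handed in: tape measure upright on the bench, off the ledge; every torch present upright (0.1 rad) and at rest on the ledge, centre within 12 mm of its centre line and 145 mm of its middle, torch centres 50 mm apart or more; all let go; both stands level on the bench (0.05 rad) (height (world z) of tape_measure between -0.006 and 0.006 m and angle between each of tape_measure, torch_1, torch_2, torch_3, torch_4's own z axis and vertical below 0.1 rad and linear speed of each of tape_measure, torch_1, torch_2, torch_3, torch_4 below 0.03 m/s and contact force between each of tape_measure, torch_1, torch_2, torch_3, torch_4 and the fingers below 0.1 N and contact force between tape_measure and ledge below 0.1 N and x of torch_1 in the frame of ledge between -0.012 and 0.012 m and y of torch_1 in the frame of ledge between -0.145 and 0.145 m and z of torch_1 in the frame of ledge between 0.076 and 0.085 m and x of torch_2 in the frame of ledge between -0.012 and 0.012 m and y of torch_2 in the frame of ledge between -0.145 and 0.145 m and z of torch_2 in the frame of ledge between 0.076 and 0.085 m and x of torch_3 in the frame of ledge between -0.012 and 0.012 m and y of torch_3 in the frame of ledge between -0.145 and 0.145 m and z of torch_3 in the frame of ledge between 0.076 and 0.085 m and x of torch_4 in the frame of ledge between -0.012 and 0.012 m and y of torch_4 in the frame of ledge between -0.145 and 0.145 m and z of torch_4 in the frame of ledge between 0.076 and 0.085 m and horizontal distance between each of torch_2, torch_3, torch_4 and torch_1 above 0.05 m and horizontal distance between each of torch_3, torch_4 and torch_2 above 0.05 m and horizontal distance between torch_4 and torch_3 above 0.05 m and angle between each of stand_a, stand_b's own z axis and vertical below 0.05 rad and height (world z) of each of stand_a, stand_b below 0.008 m); the robot touches nothing.
It fails at once if a stand is tipped (beyond 0.2 rad) or lifted (more than 15 mm) (angle between stand_a's own z axis and vertical above 0.2 rad or height (world z) of stand_a above 0.015 m).
It fails at once if a stand is tipped (beyond 0.2 rad) or lifted (more than 15 mm) (angle between stand_b's own z axis and vertical above 0.2 rad or height (world z) of stand_b above 0.015 m).
It fails at once if a torch is tipped over (beyond 0.7 rad) (angle between any of torch_1, torch_2, torch_3, torch_4's own z axis and vertical above 0.7 rad).
It fails at once if a bystander is moved more than 40 mm (distance of any of grease_tin, tape_roll, ratchet, mug, can from where it was at the start of the episode above 0.04 m).
Of torch_1, torch_2, torch_3, torch_4 only 3 to 4 are there at a start; the rules pass over those that are not, and their reading is None.
At some moment in a run one of stand_a, stand_b may be knocked a few centimetres aside while the robot is not near it.
It also fails if it takes over 210 s, if anything falls off the work surface, if the arm or the gripper's body presses on something with over 40 N, if the wrist force passes 120 N, or if a joint passes its speed limit or range.

## Robot

A 6-joint arm with a two-finger parallel gripper is mounted at the origin on a cart in front of the work surface, level with it; the furniture and walls round the work are solid. World frame = base frame: x ahead of the robot, y to its left, z up, the work surface at z = 0. Lengths are in m, angles in rad, forces in N, time in s.
With the tool pointing down it reaches from about 0.375 to 0.825 m from the base axis. Payload 5.5 kg.
Tool frame: the origin (TCP) lies midway between the tips of the shut fingers; the grasp point (between the pads) lies 19 mm behind it (grasp_offset is the distance from the TCP to the grasp point, in m); z points along the fingers, y is the line along which they close (so a half turn about z gives the same grasp; the last joint's range is limited). The gripper opens to 85 mm and grips with 20 to 120 N. Pads are 22 mm wide; open, the fingers measure 114 mm over their backs; the gripper's body (76 mm by 85 mm) begins 54 mm behind the grasp point. The pads swing forward as they close: fully open they stand 13 mm farther back than shut.
Start: joints at [1.21, 0.314, -0.047, 1.21, 0, 1.571], TCP at [0.212, 0.561, 0.231] pointing down, gripper open.
Joint ranges: [-2.67, 2.67], [-0.69, 1.73], [-1.03, 1.25], [-2.08, 2.16], [-1.42, 1.45], [-3.14, 3.14]. Speed limits (rad/s): [2.39, 2.39, 3.01, 3.14, 3.14, 3.14].

## Interface

Orientations are given as a 3x3 rotation matrix whose columns are the frame's x, y, z axes.
In Python, from rig import move_pose, servo_line, move_j, open_jaws, clamp, pause, ik, snapshot, camera_info, PlanningError, finish_job, get_time_s, get_joint_positions, get_joint_velocities, get_joint_torque, get_tcp_pos, get_ee_rot, get_ft_force, get_moment, get_gripper_width, get_finger_force, grasp_offset gives the robot as it stands. The module is installed in compiled form; this text tells all that it offers. Calls block until the motion is done:
- move_pose(position, orientation): joint-space move of the TCP to a pose.
- servo_line(position, rotation=None, vel=0.15): straight line of the TCP; rotation=None keeps the orientation; vel is the mean speed in m/s.
- move_j(angles): joint-space move.
- open_jaws() and clamp(): open the fingers fully, or close them until they stop; the grip force is fixed at half the most.
- pause(seconds).
- ik(position, orientation): joint angles nearest the present ones, or None.
- snapshot(name): name is "side" or "top"; returns the picture (480x640x3 uint8, red, green, blue); there is no depth.
- camera_info(name): a dict with "mtx" (3x3 intrinsics, pixels), "world_from_camera" (4x4, takes a point from camera to world coordinates). Camera axes: x right, y up, looking along -z (the intrinsics and any distortion apply to the point x, -y, -z); pixel columns grow to the right and rows downward; lengths in m; the calibration is good to about 2 mm. A picture is of the moment at which its call begins. camera_info takes no time and is no camera call.
A pose or a line that the arm cannot do raises PlanningError and nothing moves.
- finish_job(): hands the job in; it is judged then, once.
Readings, each from a call of its own:
- get_time_s(): time.
- get_joint_positions(): joint angles.
- get_joint_velocities(): joint speeds.
- get_joint_torque(): joint torques, N m.
- get_tcp_pos(): TCP position.
- get_ee_rot(): TCP orientation.
- get_ft_force(): force on the tool from outside, world axes, zero at the start.
- get_moment(): the same for the moment, N m.
- get_gripper_width(): opening from 0.0 (shut) to 1.0 (fully open).
- get_finger_force(): force on a finger pad.
Only numpy, scipy, OpenCV 4.12 (cv2) and the standard library are available. Lean on these libraries where they do the work, as an engineer would, in place of code of your own. Each camera call takes 0.05 s, during which the arm holds its last target. There are 200 camera calls.

## Working session

There is one attempt and no reset: what is moved stays moved. The work goes in short steps, each a Python script; the robot and the scene stay as the last script left them, time stands still between calls to the robot, and variables do not carry over. Pictures are saved under pics/ and viewed, at most 14 in all, crops included, and the job is handed in when it is done.

```bash
mkdir -p pics; ls; python3 - <<'E'
from rig import *
import cv2,numpy as np
np.set_printoptions(precision=4,suppress=True)
for n in("side","top"):
    i=snapshot(n); cv2.imwrite(f"pics/{n}0.png",i[:,:,::-1]); c=camera_info(n); print(n,c)
print(get_ee_rot(),grasp_offset if not callable(grasp_offset) else grasp_offset(),get_time_s())
E
```

```text
pics
side {'mtx': array([[549.45  ,   0.    , 317.5549],
       [  0.    , 549.45  , 239.5996],
       [  0.    ,   0.    ,   1.    ]]), 'world_from_camera': array([[-0.4031,  0.355 , -0.8435, -0.9313],
       [-0.915 , -0.1739,  0.3641,  0.7076],
       [-0.0174,  0.9186,  0.3949,  0.7414],
       [ 0.    ,  0.    ,  0.    ,  1.    ]])}
top {'mtx': array([[517.2286,   0.    , 328.0365],
       [  0.    , 517.2286, 228.185 ],
       [  0.    ,   0.    ,   1.    ]]), 'world_from_camera': array([[-0.4768,  0.8403, -0.2578,  0.0381],
       [-0.879 , -0.4569,  0.1363,  0.3054],
       [-0.0033,  0.2916,  0.9565,  1.6993],
       [ 0.    ,  0.    ,  0.    ,  1.    ]])}
[[-0.9356  0.353  -0.0006]
 [ 0.353   0.9356 -0.0015]
 [ 0.     -0.0016 -1.    ]] 0.0187 0.1
```

View pics/side0.png

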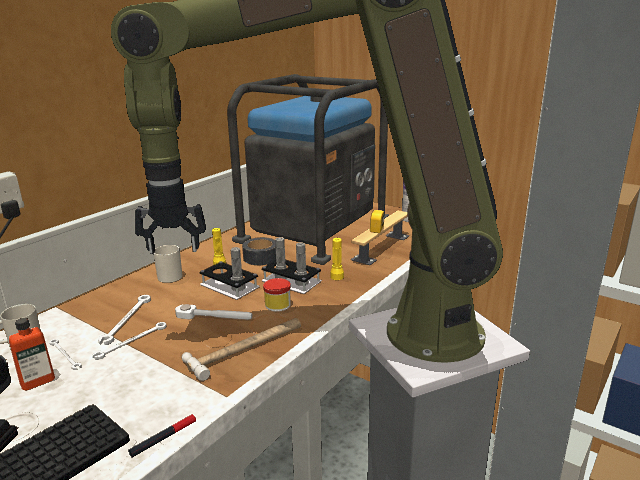

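View pics/top0.png

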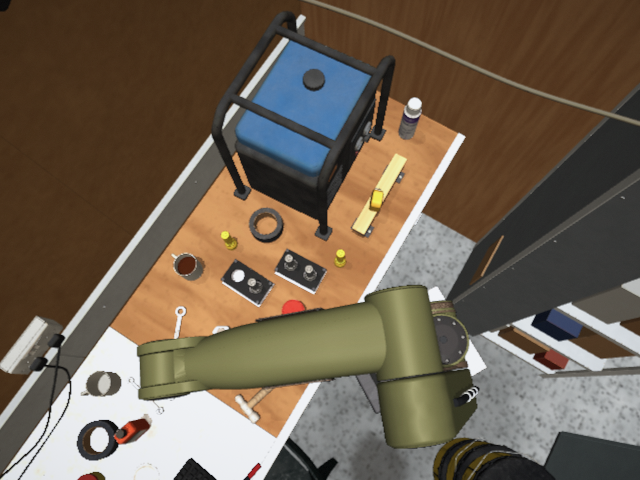

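The top view shows the ledge from (355,232) to (405,155), with the tape on it at (377,200). There are three torches: (290,262) and (309,272) in one stand, and (252,286) in the other. The post foot is at (323,233). I'll zoom in next.

```bash
python3 - <<'E'
import cv2
i=cv2.imread("pics/top0.png")[140:320,200:430]
cv2.imwrite("pics/topz.png",cv2.resize(i,None,fx=3.3,fy=3.3,interpolation=cv2.INTER_CUBIC))
i=cv2.imread("pics/side0.png")[200:310,190:420]
cv2.imwrite("pics/sidez.png",cv2.resize(i,None,fx=3.4,fy=3.4,interpolation=cv2.INTER_CUBIC))
E
```

```text
(no output)
```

View pics/topz.png

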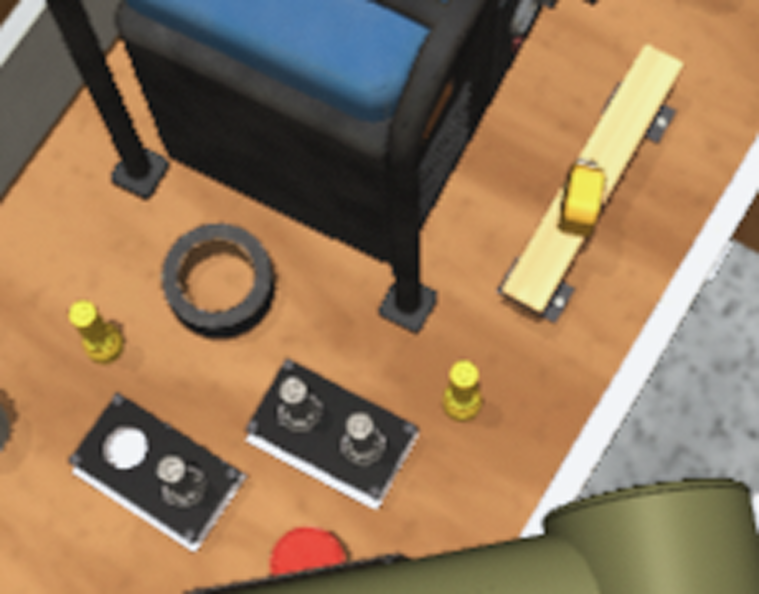

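View pics/sidez.png

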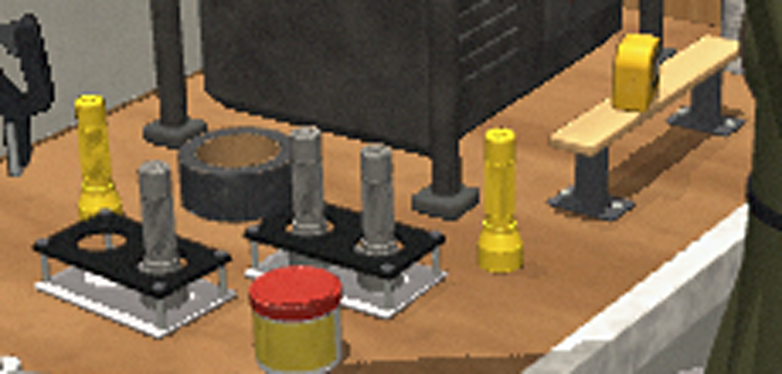

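The crops show torch tops at (292,390), (360,425) and (172,469) in the top crop. The left stand's far hole is empty, so three torches are present. The ledge corners are clear, and the yellow torch stands between the stands and the ledge on the robot's side.

```bash
cat > h.py <<'E'
from rig import *
import numpy as np, cv2
np.set_printoptions(precision=4,suppress=True)
def ray(n,p):
    c=camera_info(n);K=c["mtx"];T=c["world_from_camera"]
    d=T[:3,:3]@np.array([(p[0]-K[0,2])/K[0,0],-(p[1]-K[1,2])/K[1,1],-1.]); return T[:3,3],d
def plane(n,p,z):
    o,d=ray(n,p); return (o+d*(z-o[2])/d[2])
def tri(p,q):
    o1,d1=ray("top",p);o2,d2=ray("side",q)
    s=np.linalg.lstsq(np.c_[d1,-d2],o2-o1,rcond=None)[0]
    a=o1+d1*s[0];b=o2+d2*s[1]; return (a+b)/2,np.linalg.norm(a-b)
def proj(n,P):
    c=camera_info(n);K=c["mtx"];T=c["world_from_camera"]
    q=T[:3,:3].T@(np.array(P)-T[:3,3]); return np.array([K[0,2]+K[0,0]*q[0]/-q[2],K[1,2]-K[1,1]*q[1]/-q[2]])
def R(yaw): # tool down, closing axis y at angle yaw in world
    y=np.array([np.cos(yaw),np.sin(yaw),0]);z=np.array([0,0,-1.]);return np.c_[np.cross(y,z),y,z]
E
python3 - <<'E'
from h import *
t=lambda x,y:(200+x/3.3,140+y/3.3); s=lambda x,y:(190+x/3.4,200+y/3.4)
for a,b in (((292,388),(307,131)),((360,423),(376,149)),((172,467),(153,167))):
    print("torch",plane("top",t(*a),.13),plane("side",s(*b),.13),*tri(t(*a),s(*b)))
print("yellow",plane("top",t(464,371),.124),plane("side",s(500,133),.124))
print("yellow2",plane("top",t(84,314),.124))
print("ledge",[plane("top",t(*p),.08)[:2] for p in((648,44),(684,64),(540,313),(502,288))])
print("tape top",[plane("top",t(*p),.142)[:2] for p in((572,172),(605,170),(600,220),(565,222))])
print("foot",[plane("top",t(*p),.02)[:2] for p in((408,310),)])
print("A?",[plane("top",t(*p),.042)[:2] for p in((118,397),(243,478),(195,545),(70,460))])
print("B?",[plane("top",t(*p),.042)[:2] for p in((288,362),(418,430),(378,500),(248,435))])
print("tin",plane("top",t(309,560),.064),"roll",plane("top",t(217,275),.048))
E
```

```text
torch [0.4358 0.2359 0.13  ] [0.4283 0.2358 0.13  ] [0.4361 0.2345 0.1268] 0.0027186980480827763
torch [0.3752 0.1952 0.13  ] [0.3682 0.198  0.13  ] [0.376  0.195  0.1263] 8.408635842106687e-06
torch [0.4219 0.3688 0.13  ] [0.4136 0.3726 0.13  ] [0.4232 0.3696 0.1255] 0.0011943786073201456
yellow [0.3739 0.0843 0.124 ] [0.3662 0.0869 0.124 ]
yellow2 [0.5979 0.378  0.124 ]
ledge [array([ 0.5983, -0.2584]), array([ 0.561 , -0.2795]), array([ 0.3992, -0.0164]), array([0.4396, 0.004 ])]
tape top [array([ 0.4948, -0.1022]), array([ 0.4813, -0.1315]), array([ 0.439 , -0.1012]), array([ 0.4534, -0.0705])]
foot [array([0.48 , 0.089])]
A? [array([0.5327, 0.3887]), array([0.4002, 0.3159]), array([0.3637, 0.3865]), array([0.4977, 0.4577])]
B? [array([0.4838, 0.2233]), array([0.3604, 0.1419]), array([0.3177, 0.2095]), array([0.4364, 0.2921])]
tin [0.2944 0.2959 0.064 ] roll [0.5977 0.2453 0.048 ]
```

```bash
python3 - <<'E'
from h import *
a=cv2.imread("pics/top0.png")[180:220,360:395];b=cv2.imread("pics/side0.png")[204:239,362:397]
f=lambda i:cv2.resize(i,(400,int(400*i.shape[0]/i.shape[1])),interpolation=cv2.INTER_CUBIC)[:400]
cv2.imwrite("pics/tape.png",np.hstack([f(a),f(b)]))
cu=[.4995,-.1376]; u=np.array([.517,-.856]);n=np.array([.856,.517])
# expected outline of case top / bottom if along the ledge, centred at given point
for z in(.08,.142):
  for c in((.47,-.09),):
    print(z,[(proj("top",np.r_[np.array(c)+a_*u+b_*n,z])-[360,180])*400/35 for a_,b_ in((-.0325,-.018),(-.0325,.018),(.0325,.018),(.0325,-.018))])
E
```

```text
0.08 [array([141.5842, 426.0922]), array([ 32.5514, 366.3213]), array([141.4942, 184.1592]), array([249.8395, 242.7924])]
0.142 [array([159.1366, 356.5883]), array([ 46.1259, 294.8963]), array([158.8152, 106.945 ]), array([271.0871, 167.421 ])]
```

View pics/tape.png

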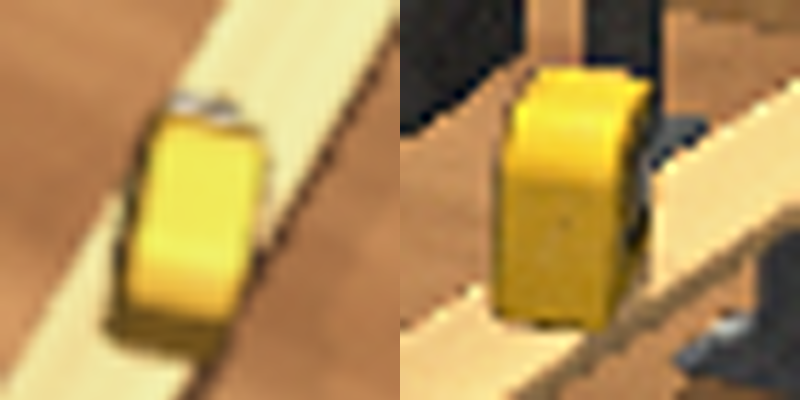

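The tape's yaw is turned somewhat from the ledge line. Its hook points to the far end, at (205,105) in the crop. The near bottom edge runs from (105,325) to (215,360).

```bash
python3 - <<'E'
from h import *
t=lambda x,y:(360+x*35/400,180+y*35/400); s=lambda x,y:(362+(x-400)*35/400,204+y*35/400)
P=lambda p,z,f=t,n="top":plane(n,f(*p),z)[:2]
print("near bottom",P((105,328),.08),P((212,362),.08)," side:",P((498,318),.08,s,"side"),P((605,330),.08,s,"side"))
fl,fr,nl,nr=P((162,120),.140),P((262,138),.140),P((128,295),.140),P((240,315),.140)
print(fl,fr,nl,nr,"width",np.linalg.norm(fl-fr),np.linalg.norm(nl-nr))
for a,b in((fl,nl),(fr,nr)): print(np.degrees(np.arctan2(*(a-b)[::-1])),np.linalg.norm(a-b))
print("ledge",np.degrees(np.arctan2(-.263,.159)))
print(plane("top",(378,134),.02))
# reach checks
L=np.array([.4995,-.1376]);u=np.array([.517,-.856])
for yaw in (np.arctan2(-.856,.517),np.arctan2(.856,-.517)):
  for p,z in (((.436,.235),.25),((.422,.369),.25),((.376,.195),.25),(L-.1*u,.3),(L,.3),(L+.1*u,.3),((.36,.02),.3),((.36,-.1),.1),((.40,.08),.3)):
    j=ik([*p,z],R(yaw));print(yaw,p,z,j)
E
```

```text
near bottom [ 0.4688 -0.0771] [ 0.445  -0.0991]  side: [ 0.4647 -0.0768] [ 0.4444 -0.0988]
[ 0.499  -0.1079] [ 0.4808 -0.1299] [ 0.4582 -0.0734] [ 0.4381 -0.0979] width 0.028542778009615282 0.03166602500674963
-40.212125970380946 0.05337448450563644
-36.855997072633826 0.05332070655264681
ledge -58.84440563731599
[ 0.7159 -0.2602  0.02  ]
-1.0274613828895374 (0.436, 0.235) 0.25 [ 0.4944  0.1092 -0.2596  1.202   0.      3.0926]
-1.0274613828895374 (0.422, 0.369) 0.25 [ 0.7185  0.2323 -0.1117  1.2268  0.     -2.9664]
-1.0274613828895374 (0.376, 0.195) 0.25 [ 0.4784 -0.0274 -0.4029  1.1953  0.      3.0767]
-1.0274613828895374 [ 0.4478 -0.052 ] 0.3 [-0.1156  0.0105 -0.2522  1.3081  0.      2.4827]
-1.0274613828895374 [ 0.4995 -0.1376] 0.3 [-0.2688  0.1392 -0.1123  1.3193  0.      2.3294]
-1.0274613828895374 [ 0.5512 -0.2232] 0.3 [-0.3848  0.2876  0.0728  1.356   0.      2.2135]
-1.0274613828895374 (0.36, 0.02) 0.3 [ 0.0555 -0.1644 -0.4114  1.3238  0.      2.6538]
-1.0274613828895374 (0.36, -0.1) 0.1 [-0.2709 -0.0058 -0.7459  0.8306  0.      2.3273]
-1.0274613828895374 (0.4, 0.08) 0.3 [ 0.1974 -0.072  -0.3318  1.311   0.      2.7957]
2.114131270700256 (0.436, 0.235) 0.25 [ 0.4944  0.1092 -0.2596  1.202   0.     -0.049 ]
2.114131270700256 (0.422, 0.369) 0.25 [ 0.7185  0.2323 -0.1117  1.2268  0.      0.1752]
2.114131270700256 (0.376, 0.195) 0.25 [ 0.4784 -0.0274 -0.4029  1.1953  0.     -0.0649]
2.114131270700256 [ 0.4478 -0.052 ] 0.3 [-0.1156  0.0105 -0.2522  1.3081  0.     -0.6589]
2.114131270700256 [ 0.4995 -0.1376] 0.3 [-0.2688  0.1392 -0.1123  1.3193  0.     -0.8121]
2.114131270700256 [ 0.5512 -0.2232] 0.3 [-0.3848  0.2876  0.0728  1.356   0.     -0.9281]
2.114131270700256 (0.36, 0.02) 0.3 [ 0.0555 -0.1644 -0.4114  1.3238  0.     -0.4878]
2.114131270700256 (0.36, -0.1) 0.1 [-0.2709 -0.0058 -0.7459  0.8306  0.     -0.8143]
2.114131270700256 (0.4, 0.08) 0.3 [ 0.1974 -0.072  -0.3318  1.311   0.     -0.3459]
```

```bash
python3 - <<'E'
from h import *
t=lambda x,y:(200+x/3.3,140+y/3.3)
print("edge",plane("top",t(750,150),0),plane("top",t(640,330),0),plane("top",t(530,520),0))
print("feet",plane("top",t(570,300),0.0),plane("top",t(672,120),0.),"can base",plane("top",(407,132),0))
for y in (49,):
  for p,z in (((.475,-.104),.25),((.475,-.104),.101),((.375,-.12),.25),((.375,-.12),.022),((.385,-.145),.022)):
    for o in(0,np.pi): print(p,z,ik([*p,z],R(np.radians(y)+o)), ik([*p,z],R(np.radians(31)+o)))
E
```

```text
edge [ 0.4675 -0.3186  0.    ] [ 0.3518 -0.114   0.    ] [0.2344 0.083  0.    ]
feet [ 0.4144 -0.0666  0.    ] [ 0.5369 -0.2633  0.    ] can base [ 0.6805 -0.3636  0.    ]
(0.475, -0.104) 0.25 [-0.2155  0.0921 -0.2788  1.1999  0.      0.5   ] [-0.2155  0.0921 -0.2788  1.1999  0.      0.8142]
(0.475, -0.104) 0.25 [-0.2155  0.0921 -0.2788  1.1999  0.     -2.6416] [-0.2155  0.0921 -0.2788  1.1999  0.     -2.3274]
(0.475, -0.104) 0.101 [-0.2155  0.1982 -0.5125  0.8601  0.      0.5   ] [-0.2155  0.1982 -0.5125  0.8601  0.      0.8142]
(0.475, -0.104) 0.101 [-0.2155  0.1982 -0.5125  0.8601  0.     -2.6416] [-0.2155  0.1982 -0.5125  0.8601  0.     -2.3274]
(0.375, -0.12) 0.25 [-0.3097 -0.0854 -0.457   1.1992  0.      0.4059] [-0.3097 -0.0854 -0.457   1.1992  0.      0.72  ]
(0.375, -0.12) 0.25 [-0.3097 -0.0854 -0.457   1.1992  0.     -2.7357] [-0.3097 -0.0854 -0.457   1.1992  0.     -2.4216]
(0.375, -0.12) 0.022 [-0.3097  0.1443 -0.8039  0.6226  0.      0.4059] [-0.3097  0.1443 -0.8039  0.6226  0.      0.72  ]
(0.375, -0.12) 0.022 [-0.3097  0.1443 -0.8039  0.6226  0.     -2.7357] [-0.3097  0.1443 -0.8039  0.6226  0.     -2.4216]
(0.385, -0.145) 0.022 [-0.3602  0.174  -0.7665  0.6303  0.      0.3554] [-0.3602  0.174  -0.7665  0.6303  0.      0.6696]
(0.385, -0.145) 0.022 [-0.3602  0.174  -0.7665  0.6303  0.     -2.7862] [-0.3602  0.174  -0.7665  0.6303  0.     -2.472 ]
```

```bash
cat >> h.py <<'E'
L=np.array([.4995,-.1376]);u=np.array([.517,-.856]);n=np.array([.856,.517]);YAW=2.114
def via(a,rot,z=.32,r=.378): move_pose([r*np.cos(a),r*np.sin(a),z],rot)
def st(s=""): print(s,"t",get_time_s(),"tcp",np.array(get_tcp_pos()),"w",get_gripper_width(),"ff",get_finger_force(),"F",np.array(get_ft_force()))
E
python3 - <<'E'
from h import *
r1=R(np.radians(49));p=[.475,-.104]
via(1.2,R(YAW)); via(-.2,r1)
move_pose([*p,.22],r1); servo_line([*p,.104],vel=.1); st("at")
clamp(); pause(.3); st("grip")
servo_line([*p,.2]); st("lift")
q=L-.09*n-.06*u; r2=R(np.arctan2(n[1],n[0]))
move_pose([*q,.2],r2); st()
for nme in("side","top"): cv2.imwrite(f"pics/{nme}1.png",snapshot(nme)[:,:,::-1])
i=np.hstack([cv2.imread("pics/top1.png")[130:330,200:430],cv2.imread("pics/side1.png")[150:350,190:420]])
cv2.imwrite("pics/c1.png",cv2.resize(i,(800,int(800*200/460)),interpolation=cv2.INTER_CUBIC))
E
```

```text
at t 4.775 tcp [ 0.4755 -0.1041  0.1046] w 1.0002998496283755 ff 0.0 F [-0.44    0.3701 -0.0497]
grip t 5.6 tcp [ 0.4756 -0.104   0.1044] w 0.3866043976420664 ff 59.88519608974457 F [0.9792 0.3917 5.1438]
lift t 6.3917 tcp [ 0.4741 -0.1038  0.1988] w 0.3939564650634088 ff 59.57549460232258 F [-0.2114 -0.0171 -2.1949]
 t 6.8333 tcp [ 0.3899 -0.1328  0.199 ] w 0.39319542540808383 ff 59.74314674735069 F [ 0.619  -0.2054 -2.6604]
```

View pics/c1.png

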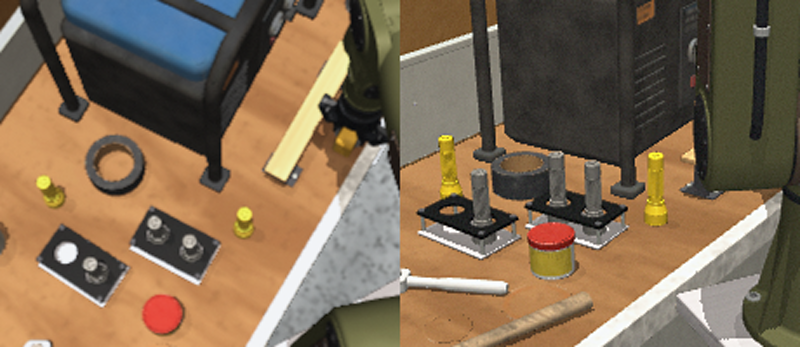

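The tape is held (-2.5 N) over the front strip and the stands look unmoved. I'll lower it, then look again with the arm clear.

```bash
python3 - <<'E'
from h import *
q=L-.09*n-.06*u
servo_line([*q,.05],vel=.12); servo_line([*q,.0255],vel=.04); st("down")
open_jaws(); pause(.2); servo_line([*q,.2],vel=.2); st("up")
via(.1,R(YAW)); via(.95,R(YAW)); via(1.35,R(YAW),r=.5); st()
for nme in("side","top"): cv2.imwrite(f"pics/{nme}2.png",snapshot(nme)[:,:,::-1])
i=np.hstack([cv2.imread("pics/top2.png")[130:330,200:430],cv2.imread("pics/side2.png")[150:350,190:420]])
cv2.imwrite("pics/c2.png",cv2.resize(i,(800,int(800*200/460)),interpolation=cv2.INTER_CUBIC))
E
```

```text
down t 9.1 tcp [ 0.3914 -0.1328  0.0255] w 0.39021561419884393 ff 59.76837672293186 F [-0.2512 -0.8336 -2.0968]
up t 10.8833 tcp [ 0.3907 -0.1325  0.199 ] w 0.9980529685483184 ff 0.0 F [-0.6997  0.5204  0.4504]
 t 13.9917 tcp [0.1106 0.4869 0.3199] w 1.0022035070454314 ff 0.0 F [ 0.3367  0.2368 -0.1065]
```

View pics/c2.png

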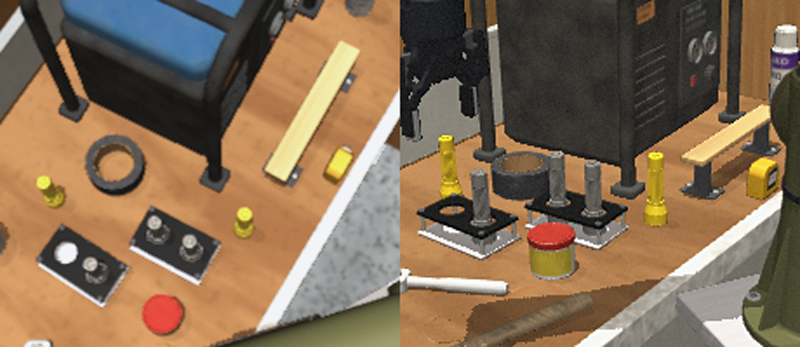

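The tape stands upright on the bench, clear of the ledge, and the stands are still in place. Next is the first torch: stand B's near one to the far slot.

```bash
cat >> h.py <<'E'
def torch(p,s,adj=0.):
    r=R(YAW); a=np.arctan2(p[1],p[0]); q=L+s*u+adj*n
    via(a,r); move_pose([*p,.2],r); servo_line([*p,.087],vel=.1); clamp(); pause(.3); st("grip")
    x=get_tcp_pos()
    servo_line([x[0],x[1],.14],vel=.05); servo_line([x[0],x[1],.31],vel=.15); st("lift")
    via(a,r);via(.2,r); via(-.12,r); st("carry")
    if get_gripper_width()<.1: raise SystemExit("lost")
    move_pose([*q,.28],r); servo_line([*q,.18],vel=.1); servo_line([*q,.163],vel=.03); pause(.2); st("set")
    open_jaws(); pause(.2); servo_line([*q,.32],vel=.15); st("up")
    via(-.12,r); via(.2,r)
def look(k):
    via(.95,R(YAW)); via(1.35,R(YAW),r=.5)
    for m in("side","top"): cv2.imwrite(f"pics/{m}{k}.png",snapshot(m)[:,:,::-1])
    i=np.hstack([cv2.imread(f"pics/top{k}.png")[130:330,200:430],cv2.imread(f"pics/side{k}.png")[150:350,190:420]])
    cv2.imwrite(f"pics/c{k}.png",cv2.resize(i,(800,int(800*200/460)),interpolation=cv2.INTER_CUBIC))
E
python3 - <<'E'
from h import *
torch((.373,.196),.09); look(3)
E
```

```text
grip t 18.2667 tcp [0.3733 0.196  0.0873] w 0.28786168399651796 ff 58.6654856801033 F [ 0.7693 -1.9276  6.0866]
lift t 20.7583 tcp [0.3728 0.1957 0.3091] w 0.292919565143233 ff 58.89186501502991 F [-0.079  -0.1245 -2.189 ]
carry t 22.1167 tcp [ 0.3754 -0.0448  0.3198] w 0.29569946240318207 ff 59.053205251693726 F [ 0.3111 -0.595  -2.1927]
set t 25.15 tcp [ 0.5462 -0.2147  0.1632] w 0.2878665766041915 ff 59.05317664146423 F [ 0.4135 -0.7011 -1.959 ]
up t 27.1667 tcp [ 0.5456 -0.2145  0.319 ] w 1.001610945375415 ff 0.0 F [ 0.358   0.1915 -0.5325]
```

View pics/c3.png

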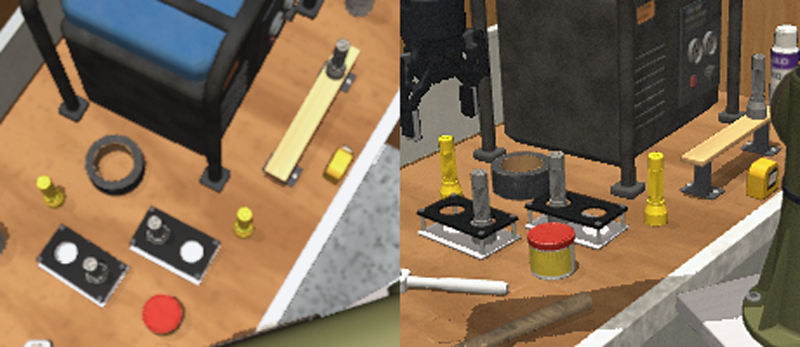

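The first torch stands on the ledge with its top at (342,45). Both stands are unmoved and the emptied hole is visible. Next is stand B's far torch.

```bash
python3 - <<'E'
from h import *
torch((.433,.2355),0.); look(4)
i=cv2.imread("pics/top4.png")[145:235,340:430]
print([ (proj("top",np.r_[L+s*u,.204])-[340,145])*6 for s in(.09,0)],[ (proj("top",np.r_[L+s*u,.08])-[340,145])*6 for s in(.09,0)])
cv2.imwrite("pics/z4.png",cv2.resize(i,None,fx=6,fy=6,interpolation=cv2.INTER_CUBIC))
E
```

```text
grip t 34.9833 tcp [0.4333 0.2355 0.0873] w 0.2915836853002969 ff 58.76248687505722 F [ 0.2141 -0.9521  5.9193]
lift t 37.475 tcp [0.4328 0.2352 0.309 ] w 0.2903881765185172 ff 58.88449251651764 F [-0.3547  0.0517 -2.0747]
carry t 39.0833 tcp [ 0.3756 -0.0449  0.3198] w 0.2905069638074719 ff 59.040420055389404 F [-0.0079 -0.0181 -1.8672]
set t 41.8333 tcp [ 0.4997 -0.1376  0.1632] w 0.2890618368674286 ff 59.04425650835037 F [-0.9051 -0.0294 -1.7637]
up t 43.85 tcp [ 0.499  -0.1374  0.3191] w 0.9968783859327763 ff 0.0 F [ 0.2277  0.8658 -0.7271]
[array([346.2943,  64.7543]), array([264.3501, 201.9434])] [array([318.6923, 158.2805]), array([242.0128, 287.2715])]
```

View pics/c4.png

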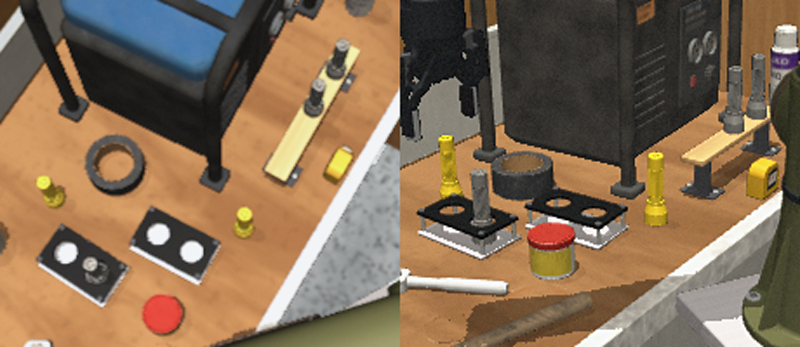

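View pics/z4.png

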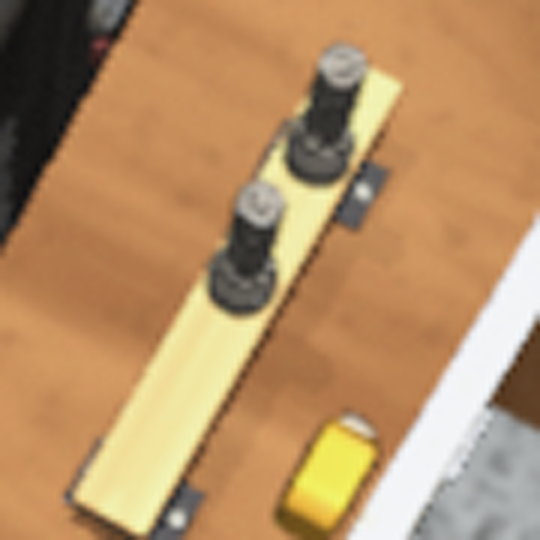

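Both torch tops sit within about 2 mm of the intended centre line, at (343,65) and (262,202). The tape is clear and stand A is unmoved. One torch is left.

```bash
python3 - <<'E'
from h import *
torch((.419,.370),-.09); look(5)
E
```

```text
grip t 51.275 tcp [0.4193 0.3698 0.0872] w 0.29444296610084775 ff 58.951071202754974 F [ 0.9553 -2.7931  3.9232]
lift t 53.7667 tcp [0.419  0.3695 0.309 ] w 0.29118198212429336 ff 58.8507217168808 F [-0.1359 -0.282  -1.2462]
carry t 55.875 tcp [ 0.3755 -0.0445  0.3199] w 0.29203394766490104 ff 58.936341404914856 F [-0.2848  0.6348 -2.3581]
set t 58.3833 tcp [ 0.4531 -0.0606  0.1632] w 0.29284666655947234 ff 58.977001905441284 F [ 0.1195 -0.2979 -2.3573]
up t 60.4 tcp [ 0.4525 -0.0605  0.3191] w 1.0048414280798879 ff 0.0 F [ 0.2687  0.2339 -1.4506]
```

View pics/c5.png

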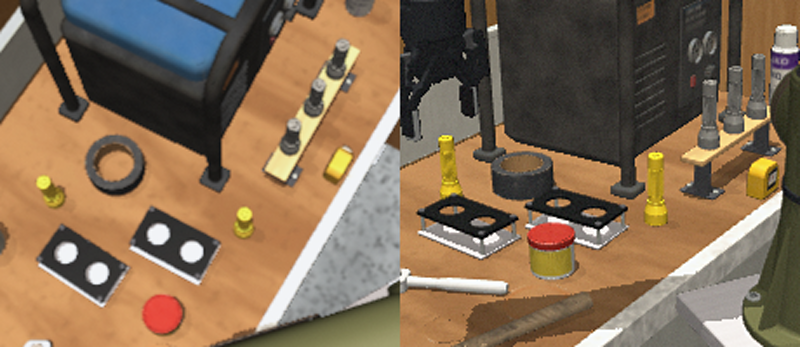

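All three torches stand upright on the ledge, both stands are empty and level, and the tape is on the bench. The arm is clear, so I'm handing in.

```bash
python3 -c "
from rig import *
print(finish_job())"
```

```text
the job is handed in; nothing more can be done
None
```

The job is handed in: the tape measure stands on the bench clear of the ledge, all three torches present stand upright on the ledge 90 mm apart, both stands were left standing, and nothing else was seen to move; the hand-in gave no verdict.

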